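# Slide the cooling plate out over the end of the bench riser

### The job

The flat aluminium cooling plate lies askew on the bench riser. With the fingertips push it back until its long edge lies against the riser's raised lip, then push it along the lip until about a third of its length sticks out over the riser's end on the balance side, so that it can be taken by its edge later. Only push it, never lift or tip it, and leave the things standing around where they are.

Things in the scene. Friction and masses are not known exactly. Their poses are not given: they have to be found in the camera images.
- plate: Flat rectangular grey aluminium plate, 90 (its x) by 130 (its y) by 6 mm thick, about 0.2 kg, loose, lying on the riser. Origin: centre of its underside; z up. It starts up to 0.35 rad askew to the riser, its middle up to 50 mm either side of the riser's middle and 30 to 50 mm short of where it must be to lie against the lip.
- riser: Fixed low bench riser: black board 170 (its x) by 340 (its y) mm on two white side panels, top surface 70 mm above the bench. Origin: centre of its footprint at bench height; x points away from the robot, y along its length. A lip runs along the whole back (+x) edge; the front edge (x = -85 mm) and both ends (y = -170 and +170 mm) are open.
- lip (a point): Middle of the foot of the lip face, on the riser top at riser x = +75, y = 0: the white lip is 10 mm thick and stands 14 mm above the board along the whole back edge. The plate lies against it when the plate middle is at riser x = +30 mm.
- balance: White laboratory balance, fixed, 200 (x) by 150 (y) by 50 mm high, with a round steel pan and a dark display, on the bench beyond one end of the riser (+y or -y, it differs from run to run), its near side about 70 mm or more from that end. Origin: centre of its underside. It shows the end over which the plate must stick out.
- tipbox: Grey and white pipette tip box, loose, 122 (x) by 82 (y) by 68 mm high, on the bench beyond the riser's other end. Origin: centre of its underside. Leave it alone.
- bottle: Small capped reagent bottle, loose, 44 mm across and 95 mm tall, on the bench behind the riser. Origin: centre of its underside. Leave it alone.
- tuberack: Black tube rack with small tubes, loose, 60 (x) by 105 (y) by 47 mm high, on the bench behind the riser. Origin: centre of its underside. Leave it alone.
There are look-alikes about, which are no part of the job. Of the things like the plate, leave any that is pink; of the rest the larger one is meant.

How it is judged:
By the outcome, as a careful person would: the job done as asked, in the order asked, and still so for the second after the job is handed in, with the robot touching nothing.
It also fails if it takes over 72 s, if anything falls off the work surface, if the arm or the gripper's body presses on something with over 40 N, if the wrist force passes 120 N, or if a joint passes its speed limit or range.

### The arm

A 7-joint arm with a two-finger parallel gripper is mounted at the origin on the work surface. World frame = base frame: x ahead of the robot, y to its left, z up, the work surface at z = 0. Lengths are in m, angles in rad, forces in N, time in s.
With the tool pointing down it reaches from about 0.425 to 0.925 m from the base axis. Payload 6.8 kg.
Tool frame: the origin (TCP) lies between the finger pads; the fingertips stand r.tip_reach ahead of it and the grasp point (between the pads) lies 11 mm behind it (r.tip_reach is the distance from the TCP to the fingertips, in m); z points along the fingers, y is the direction in which the jaws open and shut (so a half turn about z gives the same grasp; the last joint's range is limited). The gripper opens to 85 mm and grips with 20 to 120 N. Pads are 22 mm wide; open, the fingers measure 114 mm over their backs; the gripper's body (76 mm by 85 mm) begins 54 mm behind the grasp point. The pads swing forward as they close: fully open they stand 13 mm farther back than shut.
Start: joints at [-1.382, 0.477, 0.022, 1.555, -0.011, 1.109, -0.083], TCP at [0.197, 0.646, 0.239] pointing down, gripper open.
Joint ranges: [-2.96, 2.96], [-0.34, 2.1], [-1.41, 1.46], [0.24, 2.44], [-1.37, 4.51], [0.17, 1.92], [-2.96, 2.96]. Speed limits (rad/s): [2.39, 2.39, 3.14, 3.14, 3.14, 3.14, 3.14].

### API

Orientations are given as a rotation vector (axis times angle).
In Python, from bench import r, eyes, spotter gives the robot as it stands.
- The arm moves only by the tool carry_out, never from a script. Its argument "series" is text: rows parted by semicolons, each of 5 numbers parted by spaces: the shift along the tool's x, y, z in cm, then the turn about the tool's z in rad, then the opening, from 0 (shut) to 1 (fully open). In form: x y z yaw gripper; .... A call has 1 to 8 rows; each row shifts and turns the commanded pose from where the row before left it, along the tool's axes as they then stand; what a row does not reach is not made up. A row lasts 1/8 s, in which the tool goes at most 62.5 mm and 10.7 degrees, less where a joint would pass 70% of its speed; a pose out of reach is approached as far as the arm can. A call with a gripper value outside its range is refused whole. The fingers move at their own pace and stop on an object; "grip_force" is the grip in N (left out, the last holds). Time passes only in rows, so rows that do not move let the fingers close. It gives the time, the measured TCP pose, the force and the opening at its end, in the units of the state.
- r.get_obs(): the state, without advancing time (a new reading comes with each control period).
- eyes.grab_frame(name): name is "scene" or "top"; returns a dict with "color" (480x640x3 uint8, blue, green, red), "intrinsics" (3x3 intrinsics, pixels), "D" ([k1, k2, p1, p2, k3] as OpenCV has them; the pictures are not rectified), "R" (3x3) and "t" (3): a world point X has camera coordinates R X + t. Camera axes: x right, y down, z forward; pixel columns grow to the right and rows downward; lengths in m; the calibration is good to about 2 mm. A picture is of the moment at which its call begins. There is no depth.
- r.hand_in(): hands the job in, once; it reports no verdict.
Trained networks look in a picture, given as the dict that the camera call returned (one of the last four; its "shot" number tells which), for a name from the list of things; names that differ only in an ending like _2 or _b are one class to them, and where a whole thing is asked for, a point or a joint stands for the part that bears it (a point fixed in the world has none). Each returns a list of dicts, best first, with "confidence" (0 to 1); they miss things now and then, are a little off and sometimes report something else, mostly with a low value. They report only what shows in the picture. A call takes as long as a camera call. They do not tell look-alikes from the thing itself.
- spotter.search_frame(picture, query): "uv" ([column, row] in pixels, amid what is visible of it).
- spotter.trace(picture, query): "pixels" (480x640 bool, what is visible of it) and "uv" ([column, row] in pixels, amid what is visible of it).
- spotter.mark_of(picture, query): "uv" ([column, row] in pixels: a listed point, or the origin of a listed thing).
The state is a dict: "clock": time; "joints": joint angles; "qvel": joint speeds; "tau": joint torques, N m; "tcp_pos": TCP position; "orientation": TCP orientation; "contact_force": force on the tool from outside, world axes, zero at the start; "moment": the same for the moment, N m; "grip_width": finger opening in m.
Only numpy, scipy, OpenCV 4.12 (cv2) and the standard library are available. Lean on these libraries where they do the work, as an engineer would, in place of code of your own. Each camera call takes 0.05 s, during which the arm holds its last target.

## Working session

There is one attempt and no reset: what is moved stays moved. The work goes in short steps, Python scripts to look and compute and a tool call to move; the robot and the scene stay as the last step left them, time stands still between calls to the robot, and variables do not carry over. Pictures are saved under pics/ and viewed, and the job is handed in when it is done.

Besides the shell and the picture viewer there is one more tool, called as name(argument=value, ...), one argument or row to a line, values as JSON. carry_out: Moves the arm, as the interface text tells. Its arguments: {"type":"object","properties":{"series":{"type":"string"},"grip_force":{"type":"number"}},"required":["series"]}

```bash
mkdir -p pics; ls
python3 - <<'E'
from bench import r,eyes,spotter
import cv2,numpy as np
o=r.get_obs();print({k:np.round(v,3) for k,v in o.items()},r.tip_reach)
for n in ("scene","top"):
    f=eyes.grab_frame(n);cv2.imwrite(f"pics/{n}0.png",f["color"])
    print(n,f["intrinsics"],f["D"],f["R"],f["t"])
    for q in ("plate","riser","lip","balance","tipbox","bottle","tuberack"):
        print(q,[(np.round(d["uv"]),round(d["confidence"],2)) for d in spotter.mark_of(f,q)])
E
```

```text
pics
{'clock': np.float64(0.0), 'joints': array([-1.382,  0.478,  0.022,  1.556, -0.011,  1.109, -0.083]), 'qvel': array([ 0.001, -0.002, -0.001, -0.   ,  0.   , -0.002,  0.002]), 'tau': array([-1.0000e-03, -5.9644e+01,  1.6080e+00, -2.8120e+01,  1.3000e-02,
        9.0000e-03, -0.0000e+00]), 'tcp_pos': array([0.197, 0.645, 0.238]), 'orientation': array([-4.640e-01, -3.107e+00,  3.000e-03]), 'contact_force': array([-0.017,  0.443,  0.496]), 'moment': array([-0.012,  0.002, -0.035]), 'grip_width': np.float64(0.085)} 0.008
scene [[493.96624696   0.         317.40059198]
 [  0.         493.96624696 236.3785488 ]
 [  0.           0.           1.        ]] [-0.04789085  0.          0.          0.          0.        ] [[ 0.56771207  0.82299589  0.01951347]
 [ 0.51270534 -0.33492607 -0.7905427 ]
 [-0.64407782  0.45880529 -0.61209596]] [-0.35475372 -0.20134115  1.34729885]
plate [(array([307., 243.]), 0.97), (array([263., 225.]), 0.83), (array([338., 190.]), 0.76)]
riser [(array([307., 268.]), 0.6)]
lip [(array([329., 259.]), 0.73)]
balance [(array([135., 334.]), 0.88)]
tipbox [(array([438., 221.]), 0.77)]
bottle [(array([392., 293.]), 0.82)]
tuberack [(array([340., 326.]), 0.9)]
top [[485.50950513   0.         322.31271248]
 [  0.         485.50950513 240.3509561 ]
 [  0.           0.           1.        ]] [-0.00987398  0.          0.          0.          0.        ] [[-0.02997176 -0.99954846  0.00213615]
 [-0.97928224  0.02893574 -0.20042209]
 [ 0.20026978 -0.0080989  -0.97970732]] [0.04101399 0.57595155 1.10359637]
plate [(array([315., 259.]), 0.84), (array([227., 348.]), 0.8), (array([315., 336.]), 0.6)]
riser []
lip [(array([318., 220.]), 0.86)]
balance [(array([462., 257.]), 0.63)]
tipbox [(array([180., 251.]), 0.55)]
bottle [(array([279., 200.]), 0.65)]
tuberack [(array([334., 194.]), 0.8)]
```

View pics/scene0.png

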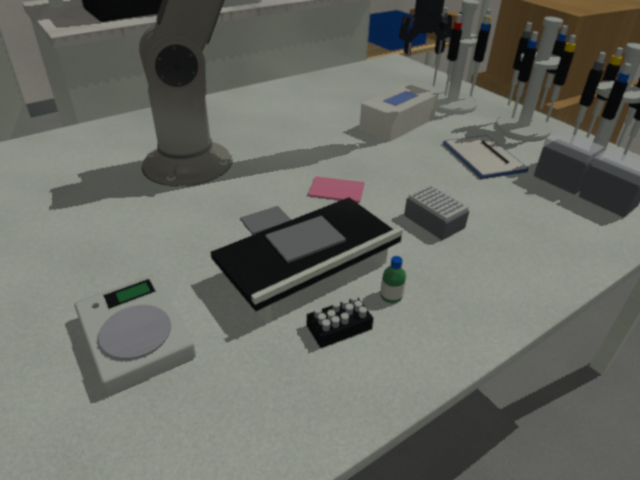

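View pics/top0.png

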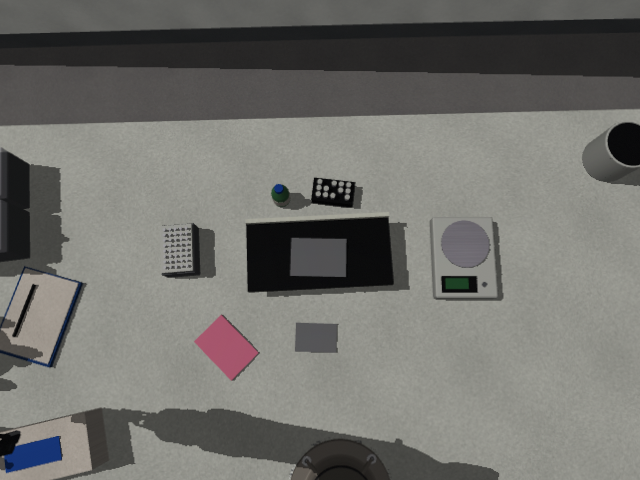

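Top view: the possible plates are grey on the riser (318,257), smaller grey on the bench (316,338) and pink on the bench (227,348). I choose the grey one on the riser, as it is not pink and is the larger. The balance is at (464,257), which is the −y end. Next I measure and check a close crop.

```bash
cat > h.py <<'E'
from bench import r,eyes,spotter
import cv2,numpy as np
def toplane(f,uv,z):
    p=cv2.undistortPoints(np.array(uv,float).reshape(-1,1,2),f["intrinsics"],f["D"]).reshape(-1,2)
    d=np.c_[p,np.ones(len(p))]@f["R"]; c=-f["R"].T@f["t"]
    return c+d*((z-c[2])/d[:,2])[:,None]
def rect(f,m,z):
    m=m.astype(np.uint8)
    c=max(cv2.findContours(m,cv2.RETR_EXTERNAL,cv2.CHAIN_APPROX_NONE)[0],key=cv2.contourArea).reshape(-1,2)
    P=toplane(f,c,z)[:,:2]
    R=cv2.minAreaRect((P*1000).astype(np.float32)); return R,cv2.boxPoints(R)
def plates(f,z=0.076):
    return [(np.round(d["uv"]),round(d["confidence"],2),rect(f,d["pixels"],z)) for d in spotter.trace(f,"plate")]
def crop(f,x0,y0,x1,y1,s,name):
    cv2.imwrite(name,cv2.resize(f["color"][y0:y1,x0:x1],None,fx=s,fy=s,interpolation=cv2.INTER_CUBIC))
E
python3 - <<'E'
from h import *
for n in ("top","scene"):
    f=eyes.grab_frame(n)
    for u,c,(R,b) in plates(f): print(n,u,c,np.round(R[0]),np.round(R[1]),round(R[2],1),np.round(b).tolist())
    print("lip",[(toplane(f,d["uv"],.07).round(4),d["confidence"]) for d in spotter.mark_of(f,"lip")])
    for d in spotter.trace(f,"riser")[:1]:
        cv2.imwrite(f"pics/riser_{n}.png",d["pixels"].astype(np.uint8)*255)
        R,b=rect(f,d["pixels"],.07);print("riser",np.round(R[0]),R[1],R[2],b.tolist())
    if n=="top": crop(f,230,200,410,310,4,"pics/crop_t.png")
    else: crop(f,200,190,410,310,3.8,"pics/crop_s.png")
E
```

```text
top [318. 336.] 0.86 [350.  46.] [93. 64.] 88.0 [[316.0, 1.0], [380.0, -1.0], [383.0, 91.0], [319.0, 94.0]]
top [317. 258.] 0.8 [534.  34.] [129.  90.] 87.7 [[486.0, -28.0], [577.0, -32.0], [582.0, 97.0], [492.0, 101.0]]
top [228. 347.] 0.55 [334. 249.] [123.  85.] 44.2 [[261.0, 237.0], [320.0, 175.0], [408.0, 261.0], [348.0, 322.0]]
lip [(array([[0.6192, 0.0322, 0.07  ]]), 0.68)]
riser [549.  33.] (178.27679443359375, 343.3206481933594) 1.6346818208694458 [[455.1026611328125, 202.28050231933594], [464.896484375, -140.90040588378906], [643.1007080078125, -135.8147430419922], [633.306884765625, 207.3661651611328]]
scene [306. 238.] 0.96 [535.  33.] [136.  99.] 86.1 [[481.0, -32.0], [580.0, -39.0], [589.0, 97.0], [490.0, 104.0]]
scene [337. 191.] 0.85 [422. 191.] [117.  86.] 45.2 [[351.0, 180.0], [412.0, 120.0], [494.0, 203.0], [433.0, 263.0]]
scene [264. 220.] 0.62 [438.  -3.] [91. 64.] 87.3 [[404.0, -47.0], [468.0, -50.0], [472.0, 41.0], [408.0, 44.0]]
lip [(array([[0.6189, 0.037 , 0.07  ]]), 0.75)]
riser [529.  35.] (134.56732177734375, 100.416015625) 86.43406677246094 [[474.56671142578125, -28.863117218017578], [574.7882690429688, -35.108699798583984], [583.1580200195312, 99.19807434082031], [482.93646240234375, 105.44366455078125]]
```

View pics/crop_t.png

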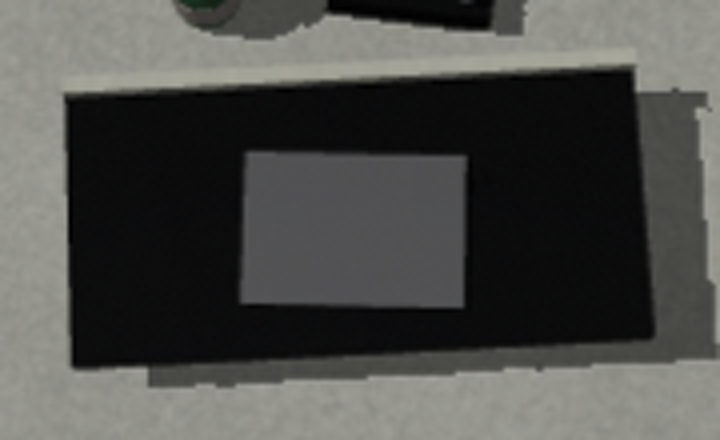

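View pics/crop_s.png

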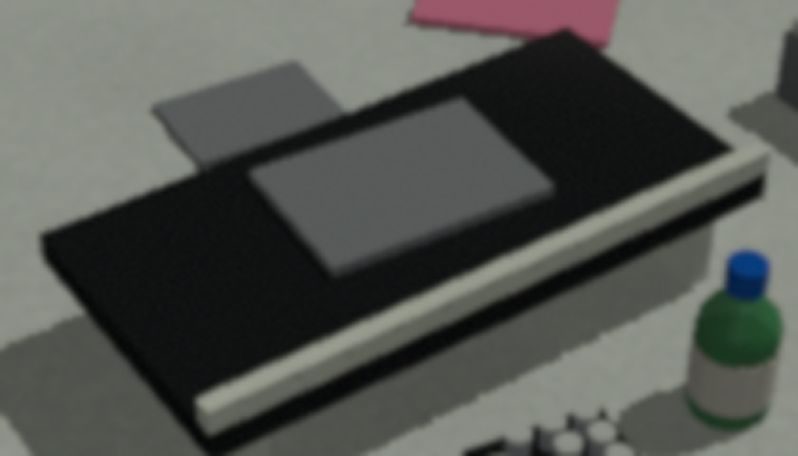

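Run:
```python
from h import *
f=eyes.grab_frame("top")
print("cam",-f["R"].T@f["t"])
q=np.array([[75,368],[653,338],[633,68],[65,95]],float)
P=toplane(f,(q+.5)/4-.5+[230,200],.07)[:,:2]*1000
print(P.round(1)); 
q2=np.array([[65,78],[636,48],[636,62],[65,92]],float)
print("liptop",toplane(f,(q2+.5)/4-.5+[230,200],.084).round(4))
g=cv2.cvtColor(f["color"],cv2.COLOR_BGR2GRAY)
for c in (260,320,380): print(c,g[210:226,c],g[280:298,c])
for n in("balance","tipbox","bottle","tuberack"):
  R,b=rect(f,spotter.trace(f,n)[0]["pixels"],.05);print(n,b.round().tolist())
```

```text
cam [0.34423139 0.0332678  1.19654723]
[[ 458.3  198.9]
 [ 465.7 -137. ]
 [ 627.8 -134.6]
 [ 621.2  205. ]]
liptop [[ 0.6281  0.2028  0.084 ]
 [ 0.6364 -0.135   0.084 ]
 [ 0.6279 -0.1345  0.084 ]
 [ 0.6196  0.2028  0.084 ]]
260 [147 145 150 150 152 147 148 149 154 161 161 155 106  58   5  11] [ 13  12  13  13  12  12  12  13  13  12  11  53 145 142 136 141 146 145]
320 [146 144 141 140 141 154 163 163 156 106  59   6  11  11  10  12] [ 11  13  12  12  12  12  13  11  26  75  75  75  74  73  88 146 146 149]
380 [150 148 158 166 165 160 109  59   7  10   9  10  10  11   9  10] [ 11  12  12  12  12  31  72  72  72  70  86 144 145 142 144 147 148 148]
balance [[426.0, -387.0], [628.0, -392.0], [631.0, -235.0], [430.0, -231.0]]
tipbox [[501.0, 412.0], [502.0, 319.0], [631.0, 321.0], [630.0, 414.0]]
bottle [[667.0, 103.0], [723.0, 102.0], [724.0, 146.0], [668.0, 147.0]]
tuberack [[656.0, -53.0], [724.0, -63.0], [739.0, 41.0], [671.0, 51.0]]
```

```bash
cat >> h.py <<'E'
from scipy.spatial.transform import Rotation as Ro
O=np.array([.547,.033]);TH=.022
def go(rx,ry,z,ytool_dir):
    """riser-frame target (m), desired tool-y heading in riser frame (rad); prints turn, then shift in tool axes after turn"""
    o=r.get_obs();R=Ro.from_rotvec(o["orientation"]).as_matrix()
    c,s=np.cos(TH),np.sin(TH)
    w=np.r_[O+[c*rx-s*ry,s*rx+c*ry],z]
    h=ytool_dir+TH; cur=np.arctan2(R[1,1],R[0,1])
    d=(h-cur+np.pi)%(2*np.pi)-np.pi
    turn=-d if R[2,2]<0 else d
    R2=R@Ro.from_rotvec([0,0,turn]).as_matrix()
    tc=o["tcp_pos"]; q=tc[:2]-O
    print("t",o["clock"].round(2),"tcp",tc.round(4),"riser",np.round([c*q[0]+s*q[1],-s*q[0]+c*q[1]],4),"z axis",R[:,2].round(3),"F",o["contact_force"].round(1),"w",round(float(o["grip_width"]),4),"j7",o["joints"][6].round(2))
    print("turn",round(turn,3),"then shift cm",(R2.T@(w-tc)*100).round(2)," toolx",R2[:,0].round(3),"tooly",R2[:,1].round(3))
E
python3 - <<'E'
from h import *
print([a for a in dir(r) if a[0]!='_'])
go(-.088,.001,.15,np.pi/2)
f=eyes.grab_frame("top")
for c in ([260,223.5],[320,220.5],[380,217.5]): print(toplane(f,c,.07).round(4))
for c in ([260,291],[320,287.7],[380,285.2]): print(toplane(f,c,.07).round(4))
E
```

```text
['Unreachable', 'get_obs', 'hand_in', 'tip_reach']Traceback (most recent call last):
  File "<stdin>", line 3, in <module>
  File "h.py", line 28, in go
    print("t",o["clock"].round(2),"tcp",tc.round(4),"riser",np.round([c*q[0]+s*q[1],-s*q[0]+c*q[1]],4),"z axis",R[:,2].round(3),"F",o["contact_force"].round(1),"w",round(float(o["grip_width"]),4),"j7",o["joints"][6].round(2))
              ^^^^^^^^^^^^^^^^
AttributeError: 'float' object has no attribute 'round'
```

```bash
sed -i 's/o\["clock"\].round(2)/round(float(o["clock"]),2)/' h.py
python3 - <<'E'
from h import *
go(-.088,.001,.15,np.pi/2)
f=eyes.grab_frame("top")
for c in ([260,223.5],[320,220.5],[380,217.5]): print(toplane(f,c,.07).round(4))
for c in ([260,291],[320,287.7],[380,285.2]): print(toplane(f,c,.07).round(4))
E
```

```text
t 1.45 tcp [0.1974 0.6455 0.2393] riser [-0.336   0.6201] z axis [ 0.  0. -1.] F [-0.2  0.1 -0.7] w 0.0855 j7 -0.08
turn -0.319 then shift cm [-24.8  -61.91   8.93]  toolx [-1.    -0.022 -0.   ] tooly [-0.022  1.     0.   ]
[[0.6199 0.1713 0.07  ]]
[[0.6231 0.028  0.07  ]]
[[ 0.6262 -0.1157  0.07  ]]
[[0.459 0.172 0.07 ]]
[[0.4625 0.0327 0.07  ]]
[[ 0.4641 -0.107   0.07  ]]
```

carry_out(
  series="0 0 0 -0.16 1; 0 0 0 -0.16 1; -2 -5 0 0 1; -2 -5 0 0 1; -2 -5 0 0 1; -2 -5 0 0 1; -2 -5 0 0 1; -2 -5 0 0 1",
  grip_force=20,
)

```text
clock: 2.5
tcp_pos: [0.325, 0.3468, 0.2396]
orientation: [-0.036, 3.141, 0.001]
contact_force: [0.6, 0.6, -1.5]
grip_width: 0.086
```

carry_out(
  series="-2 -5 0 0 1; -2 -5 0 0 1; -2 -5 0 0 1; -2 -5 0 0 1; -2 -5 0 0 1; -2 -5 0 0 1; 0 0 0 0 1; 0 0 0 0 1",
)

```text
clock: 3.5
tcp_pos: [0.4511, 0.0517, 0.2393]
orientation: [0.036, -3.141, -0.001]
contact_force: [-0.7, 0.4, -0.9]
grip_width: 0.0856
```

Run:
```python
from h import *
go(-.088,.001,.10,np.pi/2)
```

```text
t 3.5 tcp [0.4511 0.0517 0.2393] riser [-0.0955  0.0208] z axis [-0.  0. -1.] F [-0.7  0.4 -0.9] w 0.0856 j7 1.39
turn 0.001 then shift cm [-0.75 -1.99 13.93]  toolx [-1.    -0.022  0.   ] tooly [-0.022  1.     0.   ]
```

carry_out(
  series="-0.7 -2 0 0 1; 0 0 4 0 1; 0 0 4 0 1; 0 0 4 0 1; 0 0 1.9 0 1; 0 0 0 0 1; 0 0 0 0 1",
)

```text
clock: 4.38
tcp_pos: [0.4592, 0.0324, 0.1011]
orientation: [-0.039, 3.14, 0.001]
contact_force: [-0.1, 0.6, 0.2]
grip_width: 0.085
```

Run:
```python
from h import *
go(-.088,.001,.08,np.pi/2)
f=eyes.grab_frame("scene");crop(f,200,120,410,310,3.8,"pics/s1.png")
```

```text
t 4.38 tcp [0.4592 0.0324 0.1011] riser [-0.0878  0.0013] z axis [ 0.001  0.001 -1.   ] F [-0.1  0.6  0.2] w 0.085 j7 1.57
turn 0.003 then shift cm [ 0.02 -0.03  2.11]  toolx [-1.    -0.022 -0.001] tooly [-0.022  1.     0.001]
```

View pics/s1.png

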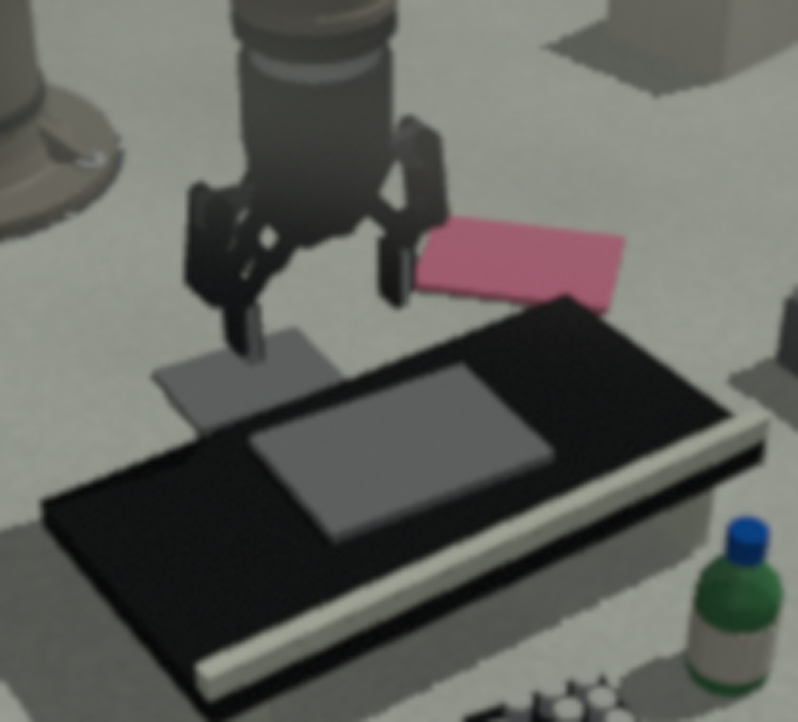

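carry_out(
  series="0 0 1 0 1; 0 0 0.7 0 1; 0 0 0 0 1",
)

```text
clock: 4.8
tcp_pos: [0.4582, 0.0313, 0.0827]
orientation: [0.036, -3.14, 0.0]
contact_force: [-0.3, -0.7, 0.3]
grip_width: 0.0854
```

carry_out(
  series="0 0 0.2 0 1; 0 0 0.1 0 1; 0 0 0 0 1",
)

```text
clock: 5.18
tcp_pos: [0.4587, 0.0314, 0.0803]
orientation: [-0.036, 3.141, 0.0]
contact_force: [0.6, 0.1, -0.9]
grip_width: 0.0856
```

carry_out(
  series="0 0 0.1 0 1; 0 0 0.1 0 1; 0 0 0 0 1",
)

```text
clock: 5.55
tcp_pos: [0.4586, 0.0314, 0.0782]
orientation: [0.036, -3.141, 0.0]
contact_force: [-0.1, -0.6, 0.7]
grip_width: 0.0854
```

carry_out(
  series="0 0 0.1 0 1; 0 0 0.1 0 1; 0 0 0 0 1",
)

```text
clock: 5.92
tcp_pos: [0.4586, 0.0314, 0.0762]
orientation: [0.036, -3.141, 0.0]
contact_force: [-0.2, 1.2, -1.0]
grip_width: 0.0856
```

carry_out(
  series="0 0 0.2 0 1; 0 0 0.2 0 1; 0 0 0.1 0 1; 0 0 0 0 1",
)

```text
clock: 6.42
tcp_pos: [0.4586, 0.0314, 0.0712]
orientation: [0.036, -3.141, 0.0]
contact_force: [0.3, 0.2, -0.0]
grip_width: 0.0854
```

carry_out(
  series="0 0 0.1 0 1; 0 0 0.1 0 1; 0 0 0 0 1",
)

```text
clock: 6.8
tcp_pos: [0.4586, 0.0314, 0.0692]
orientation: [0.036, -3.141, 0.0]
contact_force: [-0.2, -0.0, 0.1]
grip_width: 0.0854
```

carry_out(
  series="0 0 0.1 0 1; 0 0 0 0 1; 0 0 0 0 1",
)

```text
clock: 7.18
tcp_pos: [0.4587, 0.0314, 0.0683]
orientation: [0.037, -3.141, -0.0]
contact_force: [0.0, 0.7, -0.3]
grip_width: 0.0858
```

carry_out(
  series="0 0 0.1 0 1; 0 0 0 0 1; 0 0 0 0 1",
)

```text
clock: 7.55
tcp_pos: [0.4587, 0.0314, 0.0673]
orientation: [0.036, -3.141, 0.0]
contact_force: [0.9, -1.8, 0.0]
grip_width: 0.0853
```

carry_out(
  series="0 0 0.1 0 1; 0 0 0 0 1; 0 0 0 0 1",
)

```text
clock: 7.92
tcp_pos: [0.4587, 0.0314, 0.0663]
orientation: [0.036, -3.141, 0.0]
contact_force: [0.5, -0.3, 0.2]
grip_width: 0.0855
```

carry_out(
  series="0 0 0.1 0 1; 0 0 0 0 1; 0 0 0 0 1",
)

```text
clock: 8.3
tcp_pos: [0.4587, 0.0314, 0.0653]
orientation: [0.036, -3.141, -0.0]
contact_force: [0.4, -0.1, -0.1]
grip_width: 0.0852
```

carry_out(
  series="0 0 0.1 0 1; 0 0 0 0 1; 0 0 0 0 1",
)

```text
clock: 8.68
tcp_pos: [0.4588, 0.0314, 0.0648]
orientation: [-0.036, 3.141, 0.001]
contact_force: [-2.0, 0.3, 9.5]
grip_width: 0.0854
```

Run:
```python
from h import *
go(-.088,.001,.08,np.pi/2)
f=eyes.grab_frame("scene");crop(f,200,160,360,280,5,"pics/s2.png")
```

```text
t 8.68 tcp [0.4588 0.0314 0.0648] riser [-0.0882  0.0003] z axis [ 0.  0. -1.] F [-2.   0.3  9.5] w 0.0854 j7 1.6
turn 0.001 then shift cm [-0.02  0.07 -1.52]  toolx [-1.    -0.022 -0.   ] tooly [-0.022  1.     0.   ]
```

View pics/s2.png

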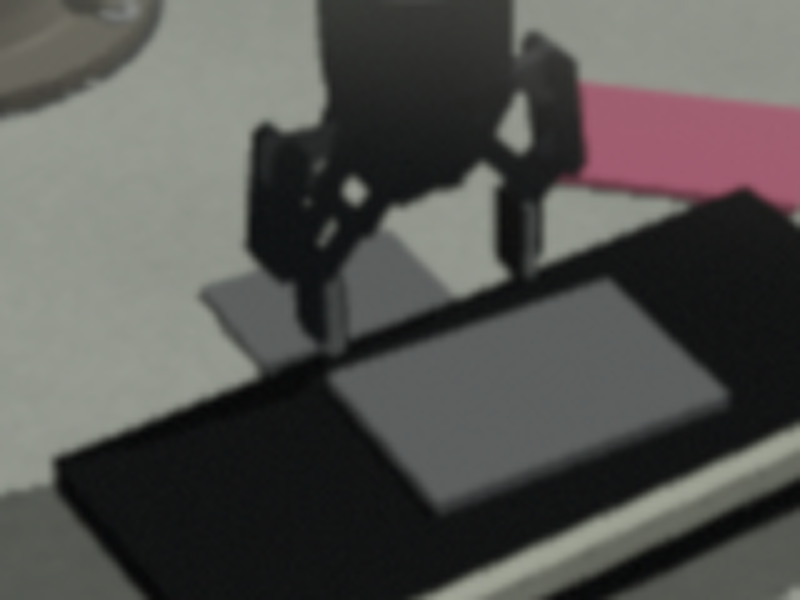

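carry_out(
  series="0 0 -0.3 0 1; 0 0 0 0 1; -0.5 0 0 0 1; -0.5 0 0 0 1; -0.5 0 0 0 1; -0.4 0 0 0 1; -0.4 0 0 0 1; 0 0 0 0 1",
)

```text
clock: 9.72
tcp_pos: [0.4822, 0.032, 0.0673]
orientation: [-0.036, 3.141, 0.0]
contact_force: [0.8, -0.0, 0.4]
grip_width: 0.0851
```

Run:
```python
from h import *
go(-.026,.001,.0675,np.pi/2)
f=eyes.grab_frame("scene");crop(f,200,160,410,310,3.8,"pics/s3.png")
f=eyes.grab_frame("top");crop(f,230,200,410,310,4,"pics/t3.png")
```

```text
t 9.72 tcp [0.4822 0.032  0.0673] riser [-0.0648  0.0004] z axis [ 0.001  0.    -1.   ] F [ 0.8 -0.   0.4] w 0.0851 j7 1.61
turn 0.001 then shift cm [-3.88  0.06 -0.02]  toolx [-1.    -0.022 -0.001] tooly [-0.022  1.     0.   ]
```

View pics/s3.png

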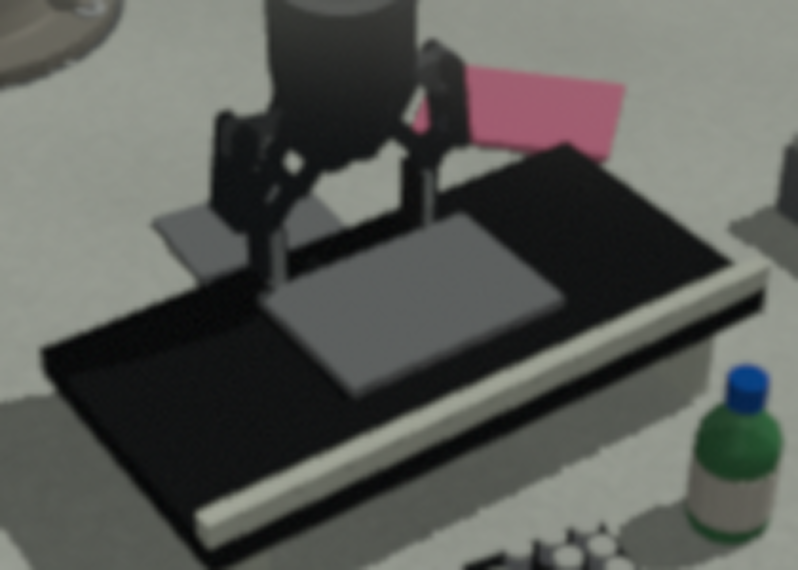

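View pics/t3.png

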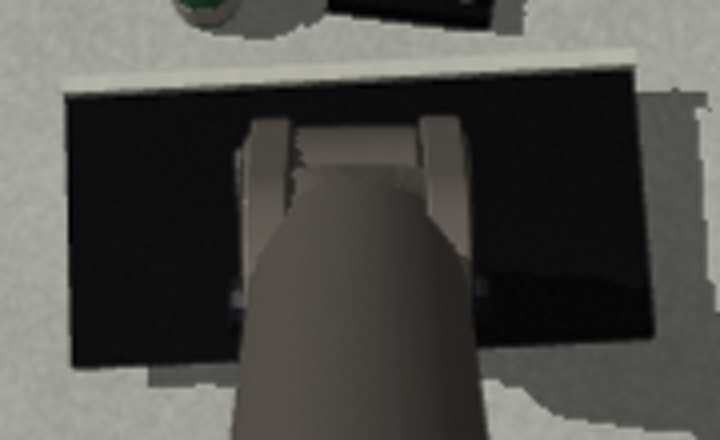

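The plate slides and is squaring up to the lip; there is still a black gap in the scene crop from about (355,390) to (565,295). I keep pushing.

carry_out(
  series="-0.5 0 0 0 1; -0.5 0 0 0 1; -0.5 0 0 0 1; -0.5 0 0 0 1; -0.5 0 0 0 1; -0.4 0 0 0 1; -0.3 0 0 0 1; 0 0 0 0 1",
)

```text
clock: 10.82
tcp_pos: [0.5143, 0.0327, 0.0674]
orientation: [-0.036, 3.14, 0.0]
contact_force: [0.0, 0.1, -0.2]
grip_width: 0.0855
```

carry_out(
  series="-0.2 0 0 0 1; -0.1 0 0 0 1; 0 0 0 0 1",
)

```text
clock: 11.2
tcp_pos: [0.5166, 0.0327, 0.0673]
orientation: [0.036, -3.141, -0.0]
contact_force: [-1.8, 0.8, 0.5]
grip_width: 0.0854
```

carry_out(
  series="-0.1 0 0 0 1; -0.1 0 0 0 1; 0 0 0 0 1",
)

```text
clock: 11.58
tcp_pos: [0.5189, 0.0328, 0.0673]
orientation: [-0.036, 3.141, 0.0]
contact_force: [-1.2, -0.0, 1.0]
grip_width: 0.0853
```

carry_out(
  series="-0.1 0 0 0 1; -0.1 0 0 0 1; 0 0 0 0 1",
)

```text
clock: 11.95
tcp_pos: [0.5209, 0.0329, 0.0673]
orientation: [-0.036, 3.141, 0.0]
contact_force: [-2.4, -0.1, 1.2]
grip_width: 0.0851
```

carry_out(
  series="-0.1 0 0 0 1; 0 0 0 0 1; 0 0 0 0 1",
)

```text
clock: 12.32
tcp_pos: [0.521, 0.0328, 0.0671]
orientation: [0.036, -3.14, 0.0]
contact_force: [-5.0, -0.4, 2.9]
grip_width: 0.0857
```

Run:
```python
from h import *
go(-.026,.001,.0675,np.pi/2)
f=eyes.grab_frame("scene");crop(f,200,160,410,310,3.8,"pics/s4.png")
```

```text
t 12.32 tcp [0.521  0.0328 0.0671] riser [-0.026   0.0004] z axis [-0.001 -0.    -1.   ] F [-5.  -0.4  2.9] w 0.0857 j7 1.62
turn 0.001 then shift cm [ 0.    0.06 -0.04]  toolx [-1.    -0.022  0.001] tooly [-0.022  1.    -0.   ]
```

View pics/s4.png

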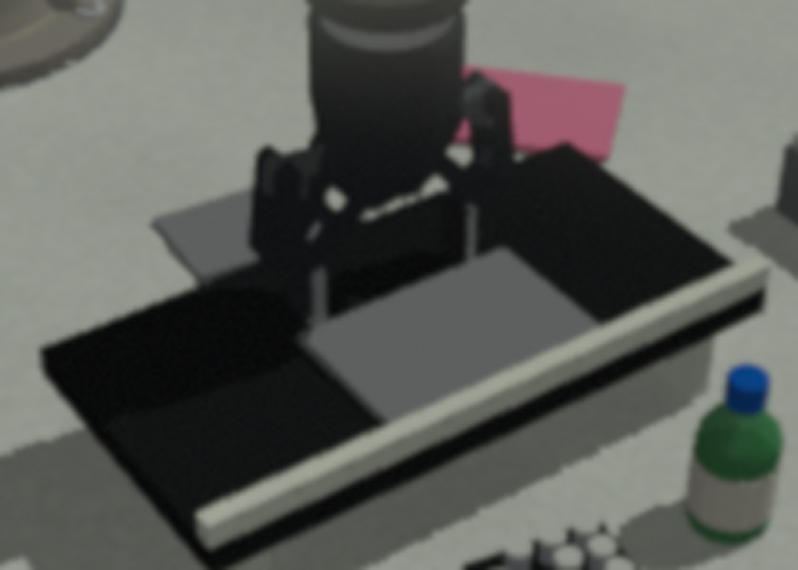

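carry_out(
  series="-0.1 0 0 0 1; 0 0 0 0 1; 0.5 0 0 0 1; 1 0 0 0 1; 0 0 -5 0 1; 0 0 -3 0 1; 0 0 0 -0.17 0.5; 0 0 0 -0.17 0.5",
)

```text
clock: 13.38
tcp_pos: [0.5081, 0.0328, 0.148]
orientation: [-0.576, 3.086, 0.0]
contact_force: [-0.3, 0.1, 0.1]
grip_width: 0.0519
```

carry_out(
  series="0 0 0 -0.17 0.5; 0 0 0 -0.17 0.5; 0 0 0 -0.17 0.5; 0 0 0 -0.17 0.5; 0 0 0 -0.17 0.5; 0 0 0 -0.17 0.5; 0 0 0 -0.17 0.5; 0 0 0 0 0.5",
)

```text
clock: 14.38
tcp_pos: [0.5078, 0.0324, 0.1474]
orientation: [-2.199, 2.242, -0.001]
contact_force: [-0.3, -0.3, -0.4]
grip_width: 0.0427
```

Run:
```python
from h import *
go(.028,.088,.12,np.pi)
f=eyes.grab_frame("scene");crop(f,200,160,410,310,3.8,"pics/s5.png")
for u,c,(R,b) in plates(f): print(u,c,np.round(R[0]),np.round(R[1]),round(R[2],1),np.round(b).tolist())
```

```text
t 14.38 tcp [0.5078 0.0324 0.1474] riser [-0.0392  0.0003] z axis [ 0.001  0.    -1.   ] F [-0.3 -0.3 -0.4] w 0.0427 j7 2.94
turn -0.041 then shift cm [-8.77 -6.72  2.75]  toolx [ 0.022 -1.    -0.   ] tooly [-1.    -0.022 -0.001]
[265. 221.] 0.83 [437.  -2.] [93. 64.] 88.2 [[404.0, -48.0], [468.0, -50.0], [471.0, 43.0], [407.0, 45.0]]
[340. 188.] 0.65 [428. 195.] [102.  88.] 43.7 [[361.0, 191.0], [422.0, 127.0], [496.0, 198.0], [435.0, 262.0]]
[318. 250.] 0.64 [572.  35.] [ 84. 135.] 1.0 [[529.0, 101.0], [531.0, -34.0], [615.0, -32.0], [613.0, 103.0]]
```

View pics/s5.png

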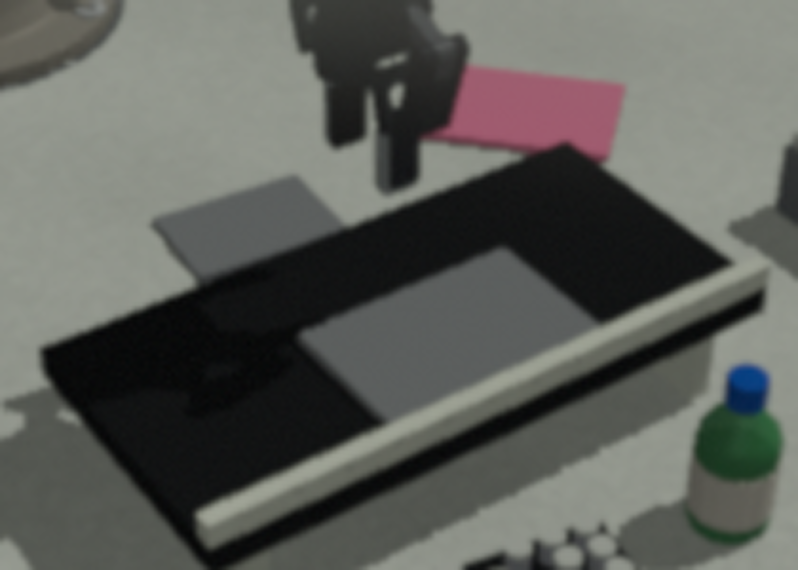

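j7 rose to 2.94, close to its limit, so I take the other half-turn.

carry_out(
  series="0 0 0 0.18 0.5; 0 0 0 0.18 0.5; 0 0 0 0.18 0.5; 0 0 0 0.18 0.5; 0 0 0 0.18 0.5; 0 0 0 0.18 0.5; 0 0 0 0.18 0.5; 0 0 0 0.18 0.5",
)

```text
clock: 15.48
tcp_pos: [0.5078, 0.0327, 0.1474]
orientation: [-0.164, 3.137, 0.0]
contact_force: [-0.2, 0.0, -0.1]
grip_width: 0.043
```

carry_out(
  series="0 0 0 0.18 0.5; 0 0 0 0.18 0.5; 0 0 0 0.18 0.5; 0 0 0 0.18 0.5; 0 0 0 0.18 0.5; 0 0 0 0.18 0.5; 0 0 0 0.18 0.5; 0 0 0 0.18 0.5",
)

```text
clock: 16.48
tcp_pos: [0.5078, 0.0327, 0.1474]
orientation: [1.945, 2.467, 0.001]
contact_force: [0.9, -0.3, 0.5]
grip_width: 0.0429
```

carry_out(
  series="0 0 0 0.18 0.5; 0 0 0 0 0.5; 0 0 0 0 0.5",
)

```text
clock: 16.85
tcp_pos: [0.5077, 0.0327, 0.1473]
orientation: [2.146, 2.294, 0.0]
contact_force: [0.3, 0.7, 0.2]
grip_width: 0.0427
```

Run:
```python
from h import *
go(.028,.088,.12,0)
```

```text
t 16.85 tcp [0.5077 0.0327 0.1473] riser [-0.0393  0.0006] z axis [ 0.  0. -1.] F [0.3 0.7 0.2] w 0.0427 j7 0.23
turn 0.045 then shift cm [8.74 6.73 2.74]  toolx [-0.022  1.     0.   ] tooly [1.    0.022 0.   ]
```

carry_out(
  series="0 0 0 0.045 0.5; 4 3 0 0 0.5; 4.7 3.7 0 0 0.5; 0 0 2.5 0 0.5; 0 0 2.7 0 0.5; 0 0 0 0 0.5; 0 0 0 0 0.5",
)

```text
clock: 17.73
tcp_pos: [0.5735, 0.1205, 0.0961]
orientation: [2.2, 2.242, 0.001]
contact_force: [-0.8, -0.6, 0.1]
grip_width: 0.043
```

Run:
```python
from h import *
go(.028,.088,.08,0)
f=eyes.grab_frame("scene");crop(f,200,160,410,310,3.8,"pics/s6.png")
```

```text
t 17.73 tcp [0.5735 0.1205 0.0961] riser [0.0284 0.0869] z axis [ 0.001  0.    -1.   ] F [-0.8 -0.6  0.1] w 0.043 j7 0.13
turn -0.003 then shift cm [ 0.11 -0.05  1.61]  toolx [-0.022  1.     0.   ] tooly [1.    0.022 0.001]
```

View pics/s6.png

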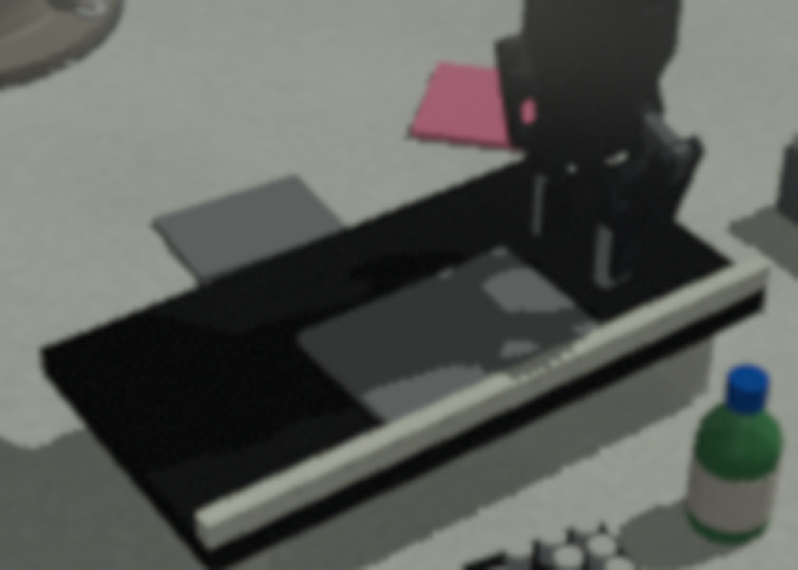

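carry_out(
  series="0.2 0 0.6 0 0.5; 0 0 0.5 0 0.5; 0 0 0.2 0 0.5; 0 0 0 0 0.5",
)

```text
clock: 18.27
tcp_pos: [0.5729, 0.1227, 0.0821]
orientation: [-2.2, -2.242, 0.001]
contact_force: [0.4, 0.8, 0.4]
grip_width: 0.0425
```

carry_out(
  series="0 0 0.1 0 0.5; 0 0 0.1 0 0.5; 0 0 0 0 0.5",
)

```text
clock: 18.65
tcp_pos: [0.573, 0.1228, 0.0802]
orientation: [-2.2, -2.242, 0.0]
contact_force: [0.5, -0.3, -0.4]
grip_width: 0.0427
```

carry_out(
  series="0 0 0.1 0 0.5; 0 0 0.1 0 0.5; 0 0 0 0 0.5",
)

```text
clock: 19.02
tcp_pos: [0.5729, 0.1228, 0.0782]
orientation: [-2.2, -2.242, 0.0]
contact_force: [-0.4, 0.5, 0.9]
grip_width: 0.0428
```

carry_out(
  series="0 0 0.1 0 0.5; 0 0 0 0 0.5; 0 0 0 0 0.5",
)

```text
clock: 19.4
tcp_pos: [0.573, 0.1228, 0.0773]
orientation: [-2.2, -2.242, -0.0]
contact_force: [0.2, -0.3, -0.0]
grip_width: 0.0429
```

carry_out(
  series="0 0 0.1 0 0.5; 0 0 0 0 0.5; 0 0 0 0 0.5",
)

```text
clock: 19.77
tcp_pos: [0.5731, 0.1228, 0.0763]
orientation: [2.2, 2.242, 0.0]
contact_force: [-0.1, -0.8, 0.5]
grip_width: 0.0429
```

carry_out(
  series="0 0 0.1 0 0.5; 0 0 0 0 0.5; 0 0 0 0 0.5",
)

```text
clock: 20.15
tcp_pos: [0.5731, 0.1228, 0.0763]
orientation: [-2.2, -2.242, -0.001]
contact_force: [-3.6, -0.5, 10.4]
grip_width: 0.043
```

carry_out(
  series="0 0 0.1 0 0.5; 0 0 0 0 0.5; 0 0 0 0 0.5",
)

```text
clock: 20.52
tcp_pos: [0.5731, 0.1228, 0.0762]
orientation: [-2.2, -2.241, -0.002]
contact_force: [-6.6, -0.4, 19.2]
grip_width: 0.0426
```

carry_out(
  series="0 0 0.1 0 0.5; 0 0 0 0 0.5; 0 0 0 0 0.5",
)

```text
clock: 20.9
tcp_pos: [0.5732, 0.1228, 0.0761]
orientation: [-2.199, -2.241, -0.003]
contact_force: [-9.8, -0.1, 29.3]
grip_width: 0.0424
```

carry_out(
  series="0 0 -0.55 0 0.5; 0 0 0 0 0.5; -0.6 0.01 0 0 0.5; -0.6 0.01 0 0 0.5; -0.6 0.01 0 0 0.5; -0.6 0.01 0 0 0.5; 0 0 0 0 0.5",
)

```text
clock: 21.78
tcp_pos: [0.5739, 0.0978, 0.0788]
orientation: [2.201, 2.241, -0.0]
contact_force: [0.4, 0.3, -0.5]
grip_width: 0.0424
```

carry_out(
  series="-0.6 0.01 0 0 0.5; -0.6 0.01 0 0 0.5; -0.6 0.01 0 0 0.5; -0.6 0.01 0 0 0.5; -0.6 0.01 0 0 0.5; -0.6 0.01 0 0 0.5; -0.6 0.01 0 0 0.5; 0 0 0 0 0.5",
)

```text
clock: 22.78
tcp_pos: [0.5754, 0.0558, 0.0788]
orientation: [2.201, 2.241, -0.0]
contact_force: [0.4, 0.0, 0.5]
grip_width: 0.0429
```

Run:
```python
from h import *
go(.03,-.072,.0788,0)
f=eyes.grab_frame("scene");crop(f,200,160,410,310,3.8,"pics/s7.png")
```

```text
t 22.77 tcp [0.5754 0.0558 0.0788] riser [0.0289 0.0221] z axis [ 0.    -0.001 -1.   ] F [0.4 0.  0.5] w 0.0429 j7 0.25
turn -0.004 then shift cm [-9.41  0.11  0.01]  toolx [-0.022  1.    -0.001] tooly [1.    0.022 0.   ]
```

View pics/s7.png

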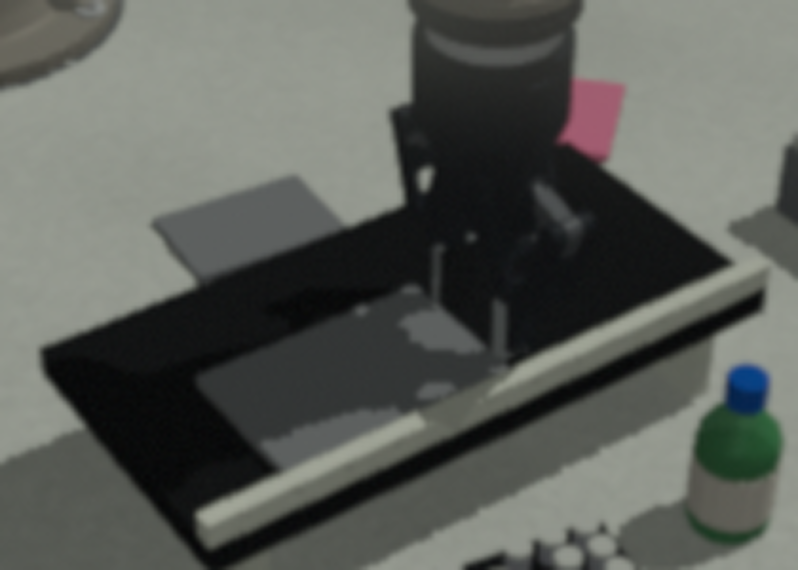

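The plate is sliding along the lip with no gap showing.

carry_out(
  series="-0.6 0.01 0 0 0.5; -0.6 0.01 0 0 0.5; -0.6 0.01 0 0 0.5; -0.6 0.01 0 0 0.5; -0.6 0.01 0 0 0.5; -0.6 0.01 0 0 0.5; -0.6 0.01 0 0 0.5; 0 0 0 0 0.5",
)

```text
clock: 23.82
tcp_pos: [0.5768, 0.0138, 0.0788]
orientation: [2.201, 2.241, -0.001]
contact_force: [-0.4, -0.1, 0.5]
grip_width: 0.0425
```

carry_out(
  series="-0.6 0.01 0 0 0.5; -0.6 0.01 0 0 0.5; -0.6 0.01 0 0 0.5; -0.6 0.01 0 0 0.5; -0.6 0.01 0 0 0.5; -0.6 0.01 0 0 0.5; -0.4 0 0 0 0.5; 0 0 0 0 0.5",
)

```text
clock: 24.82
tcp_pos: [0.5784, -0.026, 0.0788]
orientation: [2.201, 2.241, -0.0]
contact_force: [-0.3, 0.2, -0.2]
grip_width: 0.0429
```

Run:
```python
from h import *
go(.03,-.072,.0788,0)
f=eyes.grab_frame("scene");crop(f,150,170,360,320,3.8,"pics/s8.png")
g=eyes.grab_frame("top");crop(g,230,190,430,310,4,"pics/t8.png")
```

```text
t 24.82 tcp [ 0.5784 -0.026   0.0788] riser [ 0.0301 -0.0597] z axis [ 0.001 -0.001 -1.   ] F [-0.3  0.2 -0.2] w 0.0429 j7 0.39
turn -0.004 then shift cm [-1.23 -0.01  0.01]  toolx [-0.022  1.    -0.001] tooly [1.    0.022 0.001]
```

View pics/s8.png

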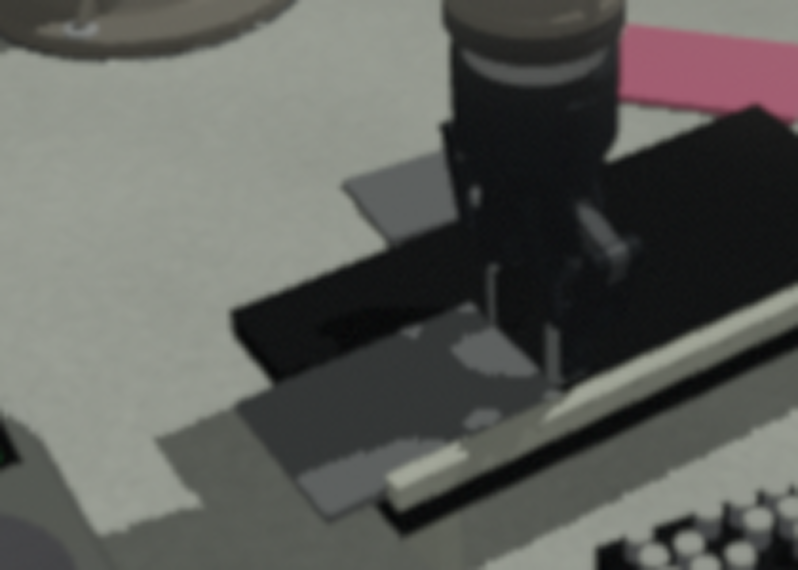

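View pics/t8.png

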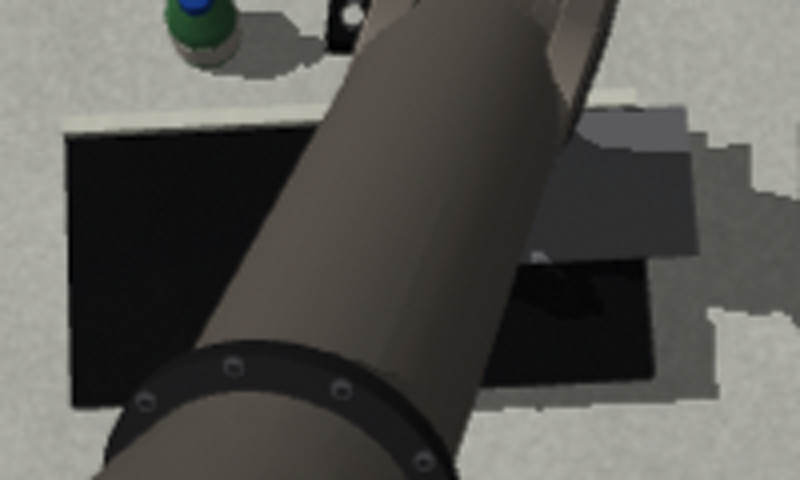

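Run:
```python
from h import *
g=eyes.grab_frame("top")
def rf(q,z):
    P=toplane(g,(np.array(q,float)+.5)/4-.5+[230,190],z)[:,:2]-O
    c,s=np.cos(TH),np.sin(TH);return (np.c_[c*P[:,0]+s*P[:,1],-s*P[:,0]+c*P[:,1]]*1000).round(1)
print("plate end",rf([[687,107],[698,255]],.076),"board end",rf([[654,377],[646,262]],.07), "other end",rf([[65,133],[74,408]],.07))
```

```text
plate end [[  74.6 -200.6]
 [ -14.9 -199.5]] board end [[ -84.4 -168.8]
 [ -16.5 -169.6]] other end [[ 79.2 170.3]
 [-85.  168.4]]
```

The plate's end is at riser y ≈ −200, about 31 mm beyond the riser's end, and its edges at x = +74.6 and −14.9 mean it is flush with the lip. It needs 12–13 mm more.

carry_out(
  series="-0.4 0.01 0 0 0.5; -0.4 0.01 0 0 0.5; -0.3 0 0 0 0.5; -0.15 0 0 0 0.5; 0 0 0 0 0.5; 0.5 0 0 0 0.5; 1 0 0 0 0.5; 0 0 0 0 0.5",
)

```text
clock: 25.98
tcp_pos: [0.5783, -0.021, 0.0786]
orientation: [-2.197, -2.244, -0.0]
contact_force: [-0.3, 0.7, 0.1]
grip_width: 0.0427
```

carry_out(
  series="0 0 -5 0 0.5; 0 0 -5 0 0.5; 4 -4 0 0 0.5; 4 -4 0 0 0.5; 4 -4 0 0 0.5; 4 0 0 0 0.5; 4 0 0 0 0.5; 4 0 0 0 0.5",
)

```text
clock: 26.98
tcp_pos: [0.4536, 0.2164, 0.179]
orientation: [-2.2, -2.243, -0.001]
contact_force: [0.8, -0.2, -0.2]
grip_width: 0.0422
```

carry_out(
  series="5 0 0 0 0.5; 5 0 0 0 0.5; 5 0 0 0 0.5; 0 0 0 0 0.5; 0 0 0 0 0.5",
)

```text
clock: 27.6
tcp_pos: [0.451, 0.3643, 0.1786]
orientation: [2.2, 2.242, -0.001]
contact_force: [0.1, -0.6, -0.0]
grip_width: 0.0427
```

Run:
```python
from h import *
print(r.get_obs()["tcp_pos"],r.get_obs()["clock"])
c,s=np.cos(TH),np.sin(TH)
for n in("top","scene"):
    f=eyes.grab_frame(n)
    for u,cf,(R,b) in plates(f):
        P=b/1000-O;print(n,u,cf,np.round(R[1]),(np.c_[c*P[:,0]+s*P[:,1],-s*P[:,0]+c*P[:,1]]*1000).round(1).tolist())
    cv2.imwrite(f"pics/{n}9.png",f["color"])
    if n=="top": crop(f,230,190,430,310,4,"pics/t9.png")
    else: crop(f,150,170,360,320,3.8,"pics/s9.png")
```

```text
[0.45095504 0.36426888 0.17858069] 27.6
top [316. 338.] 0.97 [97. 64.] [[-231.7, -27.3], [-167.4, -30.7], [-162.3, 66.4], [-226.7, 69.7]]
top [227. 345.] 0.89 [122.  85.] [[-281.0, 210.7], [-223.8, 147.3], [-133.3, 229.0], [-190.5, 292.4]]
top [382. 238.] 0.75 [ 91. 131.] [[-15.5, -81.4], [-15.8, -212.2], [75.3, -212.4], [75.6, -81.7]]
scene [262. 221.] 0.98 [92. 64.] [[-145.9, -76.4], [-82.1, -81.6], [-74.6, 10.3], [-138.3, 15.5]]
scene [335. 190.] 0.95 [118.  94.] [[-195.9, 154.5], [-132.3, 85.9], [-45.8, 166.1], [-109.3, 234.7]]
scene [248. 280.] 0.85 [ 98. 132.] [[-18.6, -84.9], [-18.2, -217.0], [79.7, -216.7], [79.3, -84.6]]
```

View pics/t9.png

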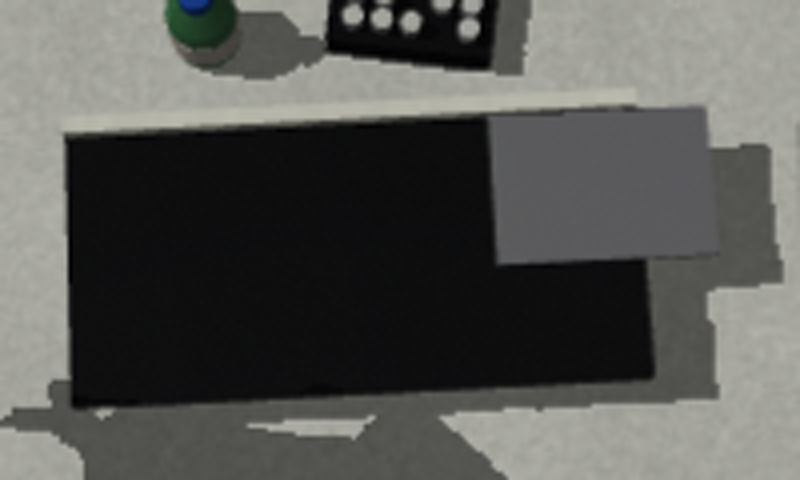

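View pics/s9.png

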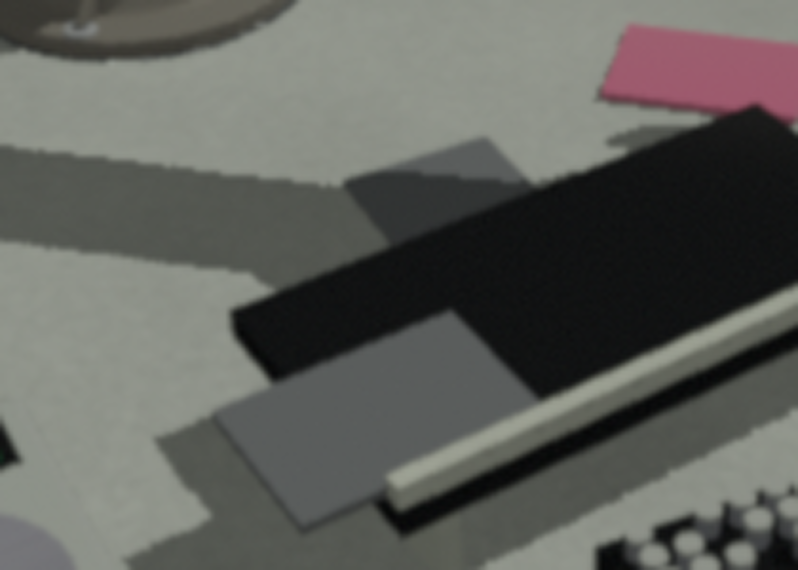

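View pics/top9.png

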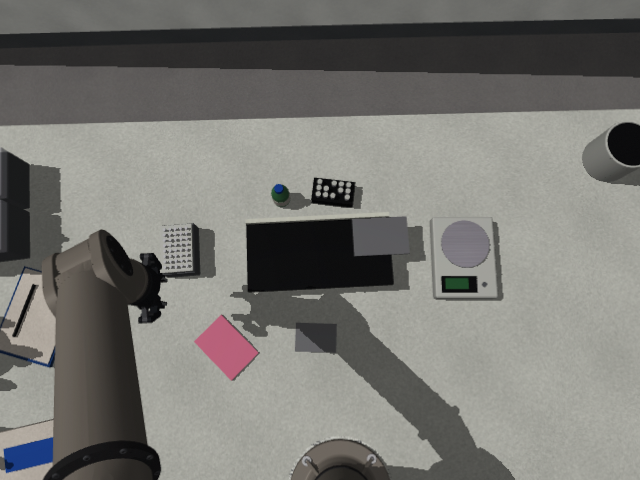

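The plate lies parallel and flush to the lip, with its end at riser y ≈ −213, about 43 mm out. The bottle (280,193), rack (334,191), tip box (180,250) and balance (464,257) are where they were, and the gripper touches nothing.

Run:
```python
from h import *
print(r.hand_in())
```

```text
the job is handed in; nothing more can be done
None
```

The plate now lies against the lip and sticks out about a third of its length over the balance-side (−y) end; I handed the job in at about 28 s on the robot's clock.

I pushed the larger grey plate back with both open fingertips until it met the lip. The contact force was about 5 N, and the tool stood where contact was expected. I then half-closed the fingers, pushed it along the lip from its other end, and withdrew. It was only pushed, never lifted or tipped.

**Last checks, after withdrawing:**
- **Lip:** In the top view the plate's edges are at riser x ≈ −15.5 and +75.5 mm, parallel to the lip, with no visible gap.
- **Overhang:** The plate's end is at riser y ≈ −212 mm in the top view, so about 42–43 mm overhangs (a third of the length is 43 mm). The scene view gave −217 mm, but its mask came out several mm too large on every side, so I trusted the top view.
- **Surroundings:** The bottle, tube rack, tip box, balance and the two look-alike plates show no movement in the pictures.

**Two things did not go as planned:**
- My first half-turn of the wrist brought joint 7 to 2.94 rad, against its 2.96 limit, so I turned the other way instead.
- While feeling for the board's height, the half-open fingers pressed on it with up to about 30 N for a moment.

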